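# Take the temperature of the breakfast milk

## Task

Stand the steel milk flask upright in the free cell of the wooden caddy, on the cork pad, and let go of it. Then take the dial thermometer from its wooden block and push its stem down through the port in the flask's lid until its head rests fully home on the port's rim, and let go. Keep the flask upright throughout, and leave the two tins in their cells and the mug and coffee jar where they stand.

Things in the scene. Friction and masses are not known exactly. Their poses are not given: they have to be found in the camera images.
- flask: Milk flask: round steel body 56 mm in diameter, 120 mm high (grip it near its top); grey plastic lid 50 mm in diameter from 120 to 134 mm; on its middle an aluminium collar 34 mm in diameter, 8 mm high (top at 142 mm), with a funnel mouth. About 0.45 kg. Origin: centre of its underside, z up. Starts standing on the table to the left or right of the caddy.
- port (a point): Centre of the mouth of the flask's port, at the top of the collar, on the flask's axis 142 mm above its underside. The mouth is 20 mm wide, narrows over 8 mm to a round hole 11.5 mm in diameter; the flask is empty below it (136 mm from mouth to inner floor).
- probe: Dial thermometer, 125 mm long, standing in the wooden block's hole: straight steel stem 8 mm in diameter, 85 mm long, tapered tip, below a round black head 34 mm in diameter and 40 mm high with a white face on top. About 0.07 kg. Origin: the tip of the stem; z points along the stem up to the head.
- probe_head (a point): Middle of the thermometer's head, on its axis, 105 mm from the tip (20 mm above the head's underside, 20 mm below its top): the point to grip.
- stand: Dark wooden block, 56 x 56 mm and 95 mm high, fixed, with a vertical hole 12 mm in diameter and 90 mm deep in the middle of its top; the thermometer's head rests on its top at the start. Origin: centre of its underside.
- caddy: Open wooden caddy, fixed, 80 mm (its x) by 228 mm (its y), 60 mm high, walls and floor 6 mm thick, with three square cells 68 mm wide in a row along its y axis, their centres at y = -74, 0 and +74 mm. Two cells hold a tin each; any one of the three is free. Origin: centre of its underside.
- pad: Round cork pad, 56 mm in diameter and 5 mm thick, fixed on the floor of the caddy's free cell at the cell's centre. Origin: centre of its underside, 6 mm above the table; its top is 11 mm above the table.
- tin_a: Plain steel tin with a closed steel lid, 56 mm in diameter and 98 mm high, standing in a cell of the caddy; stays there. Origin: centre of its underside.
- tin_b: White ceramic tin with a closed wooden lid, 56 mm in diameter and 86 mm high, standing in a cell of the caddy; stays there. Origin: centre of its underside.
- mug: Grey-green mug, 82 mm in diameter and 95 mm high, with a handle, standing beyond the caddy; to be left alone. Origin: centre of its underside.
- coffee: Amber glass coffee jar with a red cap, 68 mm in diameter and 145 mm high, standing beyond the caddy; to be left alone. Origin: centre of its underside.
Mind the look-alikes: they are no part of the job. What is shaped like the flask but purple is not meant. Of the things that look like the probe, the smaller one is meant.

How it is judged:
On the way:
1. the flask stands upright on the cork pad in the free cell, released (horizontal distance between flask and pad below 0.012 m and z of flask in the frame of pad below 0.008 m and angle between flask's own z axis and vertical below 0.08 rad and contact force between the fingers and flask below 0.3 N), for 0.2 s.
At the end, for the whole second after the job is handed in: Flask upright (0.08 rad) on the cork pad, within 12 mm of its centre and 3 mm of its top; stem through the port, tip 80 to 90 mm below the mouth (85 is home) and in line with the flask (0.08 rad); both released and at rest (horizontal distance between flask and pad below 0.012 m and z of flask in the frame of pad below 0.008 m and angle between flask's own z axis and vertical below 0.08 rad and z of probe in the frame of port between -0.09 and -0.08 m and horizontal distance between probe and port below 0.012 m and angle between the z axis of probe and the z axis of flask, either way round below 0.08 rad and linear speed of each of flask, probe below 0.02 m/s); the robot touches nothing.
It fails at once if the flask is tipped by more than 0.5 rad (angle between flask's own z axis and vertical above 0.5 rad).
It fails at once if a tin is taken out of its cell or shifted by more than 30 mm (distance of any of tin_a, tin_b from where it was at the start of the episode above 0.03 m).
It fails at once if the mug or the coffee jar is shifted by more than 30 mm or tipped (distance of any of mug, coffee from where it was at the start of the episode above 0.03 m or angle between any of mug, coffee's own z axis and vertical above 0.4 rad).
It also fails if it takes over 67 s, if anything falls off the work surface, if the arm or the gripper's body presses on something with over 40 N, if the wrist force passes 120 N, or if a joint passes its speed limit or range.

## Robot

A 6-joint arm with a two-finger parallel gripper is mounted at the origin on the work surface. World frame = base frame: x ahead of the robot, y to its left, z up, the work surface at z = 0. Lengths are in m, angles in rad, forces in N, time in s.
With the tool pointing down it reaches from about 0.3 to 0.775 m from the base axis. Payload 14.6 kg.
Tool frame: the origin (TCP) lies on the centre line of the jaws, within the pads' length; the fingertips stand 19 mm ahead of it and the grasp point (between the pads) is the TCP; z points along the fingers, y is the direction in which the jaws open and shut (so a half turn about z gives the same grasp; the last joint's range is limited). The gripper opens to 94 mm and grips with 3 to 60 N. Pads are 16 mm wide; open, the fingers measure 119 mm over their backs; the gripper's body (75 mm by 177 mm) begins 78 mm behind the grasp point.
Start: joints at [-1.416, 0.3, 1.521, -0, 1.321, -0.067], TCP at [0.121, -0.537, 0.224] pointing down, gripper open.
Joint ranges: [-3.03, 3.03], [-0.79, 2.21], [0.23, 2.52], [-1.04, 4.18], [0, 3.07], [-2.55, 2.55]. Speed limits (rad/s): [2.22, 2.22, 2.57, 3.14, 3.14, 3.14].

## Interface

Orientations are given as [roll, pitch, yaw] about the fixed x, y, z axes, in that order (R = Rz(yaw) Ry(pitch) Rx(roll)).
In Python, from station import ctrl gives the robot as it stands. The module is installed in compiled form; this text tells all that it offers.
- The arm moves only by the shell command python3 -m creep 'ROWS' [FORCE]. ROWS is a JSON object of lists of equal length, an entry for each row: "translation": the shift along the world's x, y, z in mm, a list of three; "yaw": the turn about the world's z in rad; "gripper": the closure in counts, from 0 (fully open) to 255 (shut). A call has 1 to 5 rows; each row is the pose to reach, as a shift and turn from the pose measured when the call began; what a row does not reach only later rows make up. A row lasts 1/12 s, in which the tool goes at most 41.7 mm and 7.16 degrees, less where a joint would pass 70% of its speed; a pose out of reach is approached as far as the arm can. A call with a gripper value outside its range is refused whole. The fingers move at their own pace and stop on an object; FORCE is the grip in N (left out, the last holds). Time passes only in rows, so rows that repeat a pose let the fingers close. It gives the time, the measured TCP pose, the force and the opening at its end, in the units of the state.
- ctrl.get_obs(): the state, without advancing time (a new reading comes with each control period).
- ctrl.camera(name): name is "scene" or "top"; returns a dict with "pixels" (480x640x3 uint8, red, green, blue), "depth" (480x640 float32, m along the optical axis (not along the pixel's ray), 0 where there is no reading), "fx", "fy", "cx", "cy" (pixels), "R" (3x3) and "t" (3): a world point X has camera coordinates R X + t. Camera axes: x right, y down, z forward; pixel columns grow to the right and rows downward; lengths in m; the calibration is good to about 2 mm. A picture is of the moment at which its call begins.
- ctrl.hand_in(): hands the job in, once; it reports no verdict.
The state is a dict: "time_s": time; "qpos": joint angles; "joint_vel": joint speeds; "tau": joint torques, N m; "ee_pos": TCP position; "eef_rot": TCP orientation; "force": force on the tool from outside, world axes, zero at the start; "moment": the same for the moment, N m; "grip_width": finger opening in m.
Only numpy, scipy, OpenCV 4.12 (cv2) and the standard library are available. Lean on these libraries where they do the work, as an engineer would, in place of code of your own. Each camera call takes 0.05 s, during which the arm holds its last target. There are 200 camera calls.

## Working session

There is one attempt and no reset: what is moved stays moved. The work goes in short steps, Python scripts to look and compute and a shell command to move; the robot and the scene stay as the last step left them, time stands still between calls to the robot, and variables do not carry over. Pictures are saved under pics/ and viewed, about 8 in all and at most 12, crops included, and the job is handed in when it is done.

```bash
mkdir -p pics; cat > h.py <<'E'
import numpy as np, cv2
from station import ctrl
def snap(name):
    c=ctrl.camera(name); np.savez(f'/tmp/{name}.npz',**c); return c
def load(name): return dict(np.load(f'/tmp/{name}.npz'))
def save(c,f): cv2.imwrite(f'pics/{f}.png',c['pixels'][:,:,::-1])
def pts(c):
    v,u=np.mgrid[:480,:640]; d=c['depth']
    X=np.stack([(u-c['cx'])/c['fx']*d,(v-c['cy'])/c['fy']*d,d],-1)
    return (X-c['t'])@c['R']      # R^T (X-t)
def ray(c,u,v,z):
    d=np.array([(u-c['cx'])/c['fx'],(v-c['cy'])/c['fy'],1.])@c['R']; o=-c['t']@c['R']
    return o+d*(z-o[2])/d[2]
E
python3 - <<'E'
from h import *
for n in('top','scene'):
    c=snap(n); save(c,n+'0'); print(n,-c['t']@c['R'],c['fx'],c['R'].round(2).tolist())
o=ctrl.get_obs(); print(o)
E
```

```text
top [0.51168579 0.02003592 1.47563727] 595.1126327680424 [[-0.02, -1.0, 0.02], [-1.0, 0.02, -0.04], [0.04, -0.02, -1.0]]
scene [1.15533447 0.72198073 0.77113053] 596.6229484764218 [[-0.79, 0.62, -0.01], [0.37, 0.46, -0.81], [-0.5, -0.64, -0.59]]
{'time_s': 0.1, 'qpos': array([-1.41562839e+00,  3.00384608e-01,  1.52153258e+00, -8.68658821e-06,
        1.32069804e+00, -6.65807841e-02]), 'joint_vel': array([ 0.00085743, -0.00179145, -0.00050288,  0.00088854,  0.00028273,
       -0.00014774]), 'tau': array([ 9.30669339e-04, -5.32648051e+01, -3.53285301e+01,  7.09341466e-02,
        2.35680677e-02, -5.92738206e-05]), 'ee_pos': array([ 0.12093578, -0.53631225,  0.22395428]), 'eef_rot': array([-3.14057178e+00, -5.96381068e-05,  2.21750845e-01]), 'force': array([-0.09647915,  0.89455913,  1.41735299]), 'moment': array([-0.00328055,  0.02061277, -0.01626898]), 'grip_width': 0.09405984762404539}
```

View pics/top0.png

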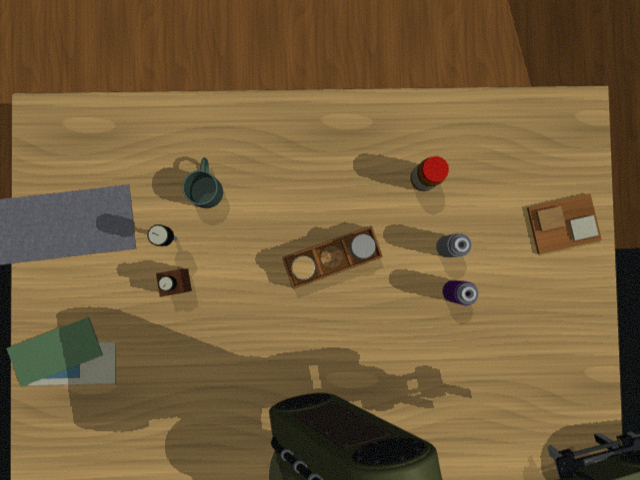

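View pics/scene0.png

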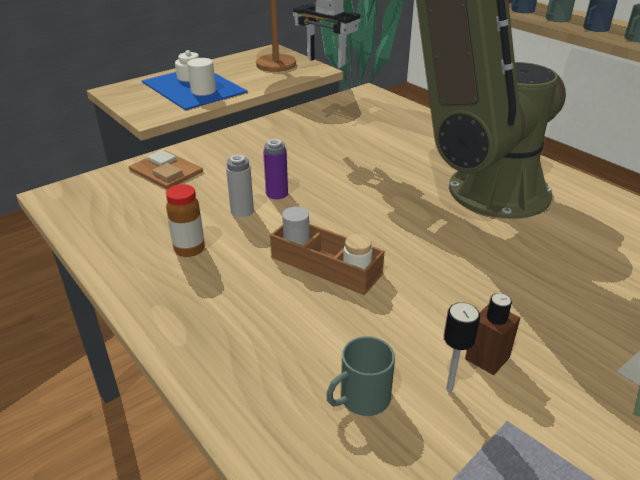

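The top view shows two flask shapes: grey steel at (459,244) and purple at (463,293). The grey one is meant. It also shows two dial thermometers: a larger one standing at (160,235) and a smaller one in the dark block at (167,284). The one in the block is meant. The middle cell of the caddy, near (333,257), is free. Next I'll measure and confirm with a crop.

```bash
python3 - <<'E'
from h import *
c=load('top'); P=pts(c)
v,u=np.mgrid[:480,:640]
def near(u0,v0,r): return (abs(u-u0)<r)&(abs(v-v0)<r)&(c['depth']>0)
def circ(n,u0,v0,r,lo,hi):
    m=near(u0,v0,r)&(P[...,2]>lo)&(P[...,2]<hi); q=P[m]
    (x,y),rr=cv2.minEnclosingCircle(q[:,:2].astype(np.float32))
    print(n,m.sum(),'mean',q.mean(0).round(4),'circ',round(x,4),round(y,4),'diam',round(2*rr,4), 'zmax',q[:,2].max().round(4))
circ('flask lid',459,244,24,.115,.16)
circ('flask collar',459,244,24,.137,.16)
circ('purple lid',463,293,24,.115,.16)
circ('small head',167,284,22,.115,.16)
circ('big head',160,235,22,.12,.25)
circ('tinA',363,246,20,.09,.12); circ('tinB',303,267,20,.08,.12)
circ('mug',203,189,30,.085,.12); circ('coffee',433,172,30,.13,.16)
m=near(167,284,25)&(P[...,2]>.08)&(P[...,2]<.105); q=P[m][:,:2].astype(np.float32); print('stand',cv2.minAreaRect(q))
# caddy rim
m=near(333,257,60)&(P[...,2]>.052)&(P[...,2]<.068); q=P[m][:,:2].astype(np.float32); print('caddy',cv2.minAreaRect(q), np.median(P[m][:,2]))
m=near(331,258,12); print('cell z', np.percentile(P[m][:,2],[5,25,50,75]))
# scene cross-check
s=load('scene'); S=pts(s)
for n,(a,b),lo,hi in(('flask',(239,163),.137,.15),('small',(501,302),.125,.15),):
    m=(abs(u-a)<25)&(abs(v-b)<25)&(s['depth']>0)&(S[...,2]>lo)&(S[...,2]<hi); q=S[m]
    print('scene',n,m.sum(),q.mean(0).round(4), cv2.minEnclosingCircle(q[:,:2].astype(np.float32)))
a=cv2.resize(s['pixels'][130:230,200:320],(480,400),interpolation=2); b=cv2.resize(s['pixels'][280:405,420:530],(352,400),interpolation=2)
cv2.imwrite('pics/crop1.png',np.hstack([a,b])[:,:800,::-1])
E
```

```text
flask lid 444 mean [ 0.5498 -0.3224  0.1331] circ 0.5504 -0.3255 diam 0.0559 zmax 0.1473
flask collar 139 mean [ 0.5498 -0.3265  0.141 ] circ 0.5493 -0.3247 diam 0.0469 zmax 0.1473
purple lid 448 mean [ 0.4401 -0.3351  0.1332] circ 0.4396 -0.3378 diam 0.0567 zmax 0.1485
small head 203 mean [0.4749 0.3378 0.1342] circ 0.4748 0.3397 diam 0.035 zmax 0.1437
big head 465 mean [0.581  0.3425 0.1683] circ 0.582 0.3467 diam 0.0484 zmax 0.1819
tinA 457 mean [ 0.5516 -0.1071  0.1039] circ 0.5519 -0.1076 diam 0.0565 zmax 0.1136
tinB 387 mean [0.505  0.0326 0.092 ] circ 0.5046 0.0315 diam 0.0539 zmax 0.1007
mug 241 mean [0.6967 0.2691 0.0936] circ 0.7031 0.2681 diam 0.0973 zmax 0.1021
coffee 565 mean [ 0.7212 -0.2702  0.1446] circ 0.7215 -0.2713 diam 0.0607 zmax 0.152
stand ((0.4750320017337799, 0.33988481760025024), (0.056001052260398865, 0.05866582319140434), 9.134453773498535)
caddy ((0.5283576250076294, -0.037450194358825684), (0.08005950599908829, 0.22824741899967194), 18.54374885559082) 0.0588976689328831
cell z [0.00394497 0.00772683 0.01025938 0.0128961 ]
scene flask 72 [ 0.5524 -0.3261  0.1405] ((0.5511136054992676, -0.32774120569229126), 0.019923686981201172)
scene small 321 [0.4795 0.3412 0.1333] ((0.4758216142654419, 0.3393971621990204), 0.01904851198196411)
```

View pics/crop1.png

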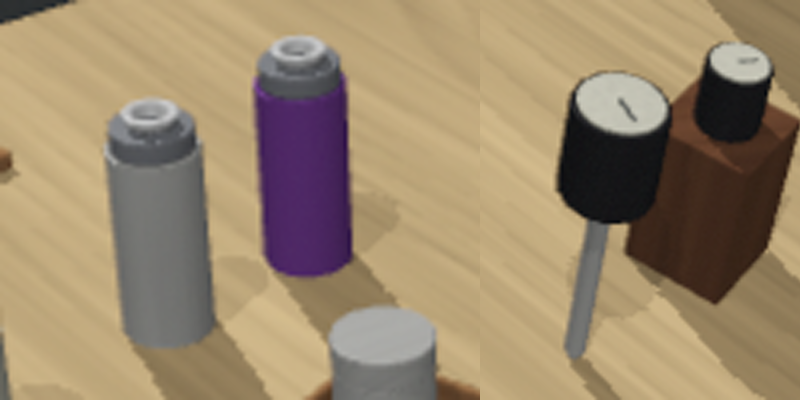

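The crop confirms both choices. The grey steel flask is left of the purple one, and the smaller head sits in the dark block behind the larger loose thermometer. Sizes and heights match the description. I'm moving above the flask with the jaws turned along the caddy's x axis (tool yaw about 1.896).

```bash
A='x'; 
python3 -m creep '{"translation":[[145,70,10],[145,70,10],[145,70,10],[145,70,10],[145,70,10]],"yaw":[0.56,0.56,0.56,0.56,0.56],"gripper":[0,0,0,0,0]}' 30 >/dev/null
python3 -m creep '{"translation":[[145,70,10],[145,70,10],[145,70,10],[145,70,10],[145,70,10]],"yaw":[0.56,0.56,0.56,0.56,0.56],"gripper":[0,0,0,0,0]}' >/dev/null
python3 -m creep '{"translation":[[140,70,0],[140,70,0],[140,70,0],[140,70,0],[140,70,0]],"yaw":[0.56,0.56,0.56,0.56,0.56],"gripper":[0,0,0,0,0]}'
```

```text
time_s: 1.35
ee_pos: [0.5645, -0.3166, 0.2427]
eef_rot: [3.141, -0.003, 1.937]
force: [-0.8, -0.2, -0.2]
grip_width: 0.0939
```

```bash

python3 -m creep '{"translation":[[-14,-9,0],[-14,-9,0],[-14,-9,-20],[-14,-9,-40],[-14,-9,-60]],"yaw":[-0.04,-0.04,-0.04,-0.04,-0.04],"gripper":[0,0,0,0,0]}'
python3 - <<'E'
from h import *
c=snap('scene'); cv2.imwrite('pics/app.png',cv2.resize(c['pixels'][60:260,130:400],(810,600))[:,:800,::-1])
E
```

```text
time_s: 1.77
ee_pos: [0.5493, -0.3266, 0.1824]
eef_rot: [3.141, -0.003, 1.892]
force: [-0.9, -0.8, -0.4]
grip_width: 0.0942
```

View pics/app.png

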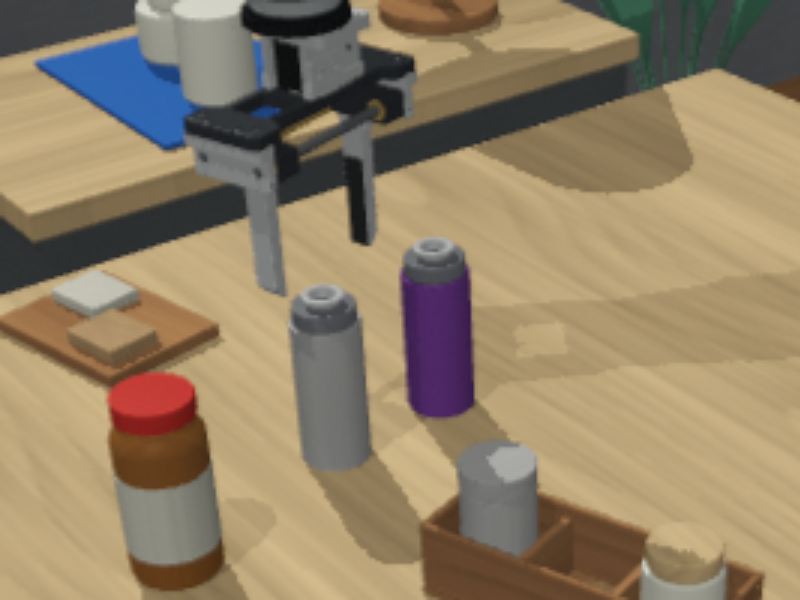

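The jaws straddle the grey flask: tips at about (275,290) and (365,240), lid at (325,300) between them, and the purple flask clear. Next I descend and grip.

```bash

python3 -m creep '{"translation":[[0.5,0,-20],[0.5,0,-40],[0.5,0,-60],[0.5,0,-79],[0.5,0,-79]],"yaw":[0,0,0,0,0],"gripper":[0,0,0,0,0]}'
python3 -m creep '{"translation":[[0,0,0],[0,0,0],[0,0,0],[0,0,0],[0,0,0]],"yaw":[0,0,0,0,0],"gripper":[255,255,255,255,255]}' 30
python3 -m creep '{"translation":[[0,0,0],[0,0,0],[0,0,0],[0,0,0],[0,0,0]],"yaw":[0,0,0,0,0],"gripper":[255,255,255,255,255]}' 30
```

```text
time_s: 2.23
ee_pos: [0.5466, -0.3258, 0.0958]
eef_rot: [-3.135, -0.012, 1.889]
force: [-0.5, 0.0, -0.9]
grip_width: 0.0941
time_s: 2.65
ee_pos: [0.5469, -0.326, 0.0967]
eef_rot: [-3.136, -0.011, 1.889]
force: [0.6, 0.1, -0.5]
grip_width: 0.0644
time_s: 3.07
ee_pos: [0.5471, -0.3261, 0.0972]
eef_rot: [-3.136, -0.01, 1.889]
force: [1.0, -0.2, 3.9]
grip_width: 0.0562
```

```bash

python3 -m creep '{"translation":[[0,0,25],[0,0,50],[0,0,80],[0,0,110],[0,0,130]],"yaw":[0,0,0,0,0],"gripper":[255,255,255,255,255]}'
python3 -m creep '{"translation":[[-2,30,0],[-5,60,0],[-8,90,0],[-10,120,0],[-10,145,0]],"yaw":[0,0,0,0,0],"gripper":[255,255,255,255,255]}'
python3 -m creep '{"translation":[[-2,30,0],[-4,60,0],[-6,90,0],[-8,120,0],[-9,140,0]],"yaw":[0,0,0,0,0],"gripper":[255,255,255,255,255]}'
python3 -m creep '{"translation":[[0,0,0],[0,0,0],[0,0,0]],"yaw":[0,0,0],"gripper":[255,255,255]}'
python3 - <<'E'
from h import *
o=ctrl.get_obs(); print(o['ee_pos'],o['eef_rot'])
c=snap('top'); P=pts(c); v,u=np.mgrid[:480,:640]
s=snap('scene'); S=pts(s)
save(s,'carry')
E
```

```text
time_s: 3.48
ee_pos: [0.5471, -0.3261, 0.2294]
eef_rot: [-3.137, -0.009, 1.889]
force: [0.8, 0.2, -4.1]
grip_width: 0.0557
time_s: 3.9
ee_pos: [0.5362, -0.1792, 0.2285]
eef_rot: [-3.135, -0.011, 1.889]
force: [1.3, -0.1, -4.1]
grip_width: 0.0561
time_s: 4.32
ee_pos: [0.5263, -0.0369, 0.2278]
eef_rot: [-3.134, -0.012, 1.89]
force: [0.2, -0.5, -5.2]
grip_width: 0.0557
time_s: 4.57
ee_pos: [0.5261, -0.0373, 0.2274]
eef_rot: [-3.133, -0.012, 1.89]
force: [0.1, -0.7, -3.2]
grip_width: 0.0561
[ 0.52611363 -0.0373441   0.22735403] [-3.13269426 -0.0119274   1.89008288]
```

View pics/carry.png

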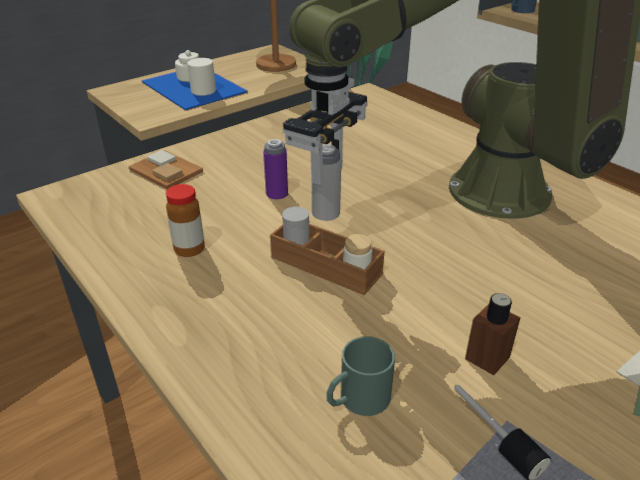

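The flask is held upright above the caddy, body at about (326,185), and nothing else touches it. The larger look-alike thermometer has toppled by itself onto the mat at (510,440), clear of the work. I'm checking the flask axis against the TCP.

```bash
python3 - <<'E'
from h import *
from scipy.optimize import least_squares
o=ctrl.get_obs(); p=o['ee_pos']
for n in('scene','top'):
    S=pts(load(n)); d=np.hypot(S[...,0]-p[0],S[...,1]-p[1])
    for lo,hi in((.135,.16),(.165,.2)):
        q=S[(d<.045)&(S[...,2]>lo)&(S[...,2]<hi)]
        if len(q)<20: print(n,lo,len(q)); continue
        f=least_squares(lambda a:np.hypot(q[:,0]-a[0],q[:,1]-a[1])-.028,p[:2],loss='soft_l1',f_scale=.002)
        print(n,lo,len(q),f.x.round(4),np.abs(f.fun).mean().round(4), 'zmin',q[:,2].min().round(3))
q=S=pts(load('scene')); d=np.hypot(S[...,0]-p[0],S[...,1]-p[1]); q=S[(d<.045)&(S[...,2]>.107)]; print('bottom z',np.percentile(q[:,2],[.5,1,2]))
E
```

```text
scene 0.135 307 [ 0.5286 -0.0402] 0.0012 zmin 0.135
scene 0.165 464 [ 0.5283 -0.0401] 0.0012 zmin 0.165
top 0.135 0
top 0.165 0
bottom z [0.13268753 0.13504144 0.14006816]
```

```bash

python3 -m creep '{"translation":[[1,0,-15],[1,0,-30],[1,0,-45],[1,0,-60],[1,0,-60]],"yaw":[0,0,0,0,0],"gripper":[255,255,255,255,255]}'
python3 -m creep '{"translation":[[0,0,-10],[0,0,-20],[0,0,-30],[0,0,-40],[0,0,-45]],"yaw":[0,0,0,0,0],"gripper":[255,255,255,255,255]}'
python3 -m creep '{"translation":[[0,0,0],[0,0,0]],"yaw":[0,0],"gripper":[255,255]}'
```

```text
time_s: 5.08
ee_pos: [0.526, -0.0386, 0.1646]
eef_rot: [-3.129, -0.014, 1.888]
force: [-1.2, 0.7, -6.5]
grip_width: 0.0561
time_s: 5.5
ee_pos: [0.5256, -0.0386, 0.1181]
eef_rot: [-3.128, -0.015, 1.887]
force: [0.1, 0.3, -4.7]
grip_width: 0.0561
time_s: 5.67
ee_pos: [0.5255, -0.0385, 0.1178]
eef_rot: [-3.127, -0.015, 1.888]
force: [0.6, -0.5, -3.9]
grip_width: 0.0562
```

```bash

python3 -m creep '{"translation":[[2,1,-2],[2,1,-4],[2,1,-6],[2,1,-6]],"yaw":[0,0,0,0],"gripper":[255,255,255,255]}'
python3 -m creep '{"translation":[[0,0,-1],[0,0,-2],[0,0,-3],[0,0,-3]],"yaw":[0,0,0,0],"gripper":[255,255,255,255]}'
```

```text
time_s: 6.0
ee_pos: [0.5274, -0.0375, 0.1116]
eef_rot: [-3.127, -0.015, 1.888]
force: [-0.4, 0.0, -3.9]
grip_width: 0.0558
time_s: 6.33
ee_pos: [0.5274, -0.0375, 0.1084]
eef_rot: [-3.126, -0.015, 1.888]
force: [-0.1, -1.0, -5.1]
grip_width: 0.056
```

```bash

python3 -m creep '{"translation":[[0,0,-1],[0,0,-2],[0,0,-2]],"yaw":[0,0,0],"gripper":[255,255,255]}'
```

```text
time_s: 6.58
ee_pos: [0.5277, -0.0376, 0.108]
eef_rot: [-3.128, -0.014, 1.888]
force: [-6.7, -0.7, 13.9]
grip_width: 0.0557
```

Contact came at the expected height. I'm releasing and rising.

```bash

python3 -m creep '{"translation":[[0,0,1],[0,0,1],[0,0,1],[0,0,1],[0,0,1]],"yaw":[0,0,0,0,0],"gripper":[120,60,0,0,0]}'
python3 -m creep '{"translation":[[0,0,1],[0,0,1],[0,0,1],[0,0,1],[0,0,1]],"yaw":[0,0,0,0,0],"gripper":[0,0,0,0,0]}'
python3 -m creep '{"translation":[[0,0,20],[0,0,45],[0,0,75],[0,0,105],[0,0,130]],"yaw":[0,0,0,0,0],"gripper":[0,0,0,0,0]}'
python3 -m creep '{"translation":[[-10,38,3],[-10,70,3],[-10,100,3],[-10,130,3],[-10,160,3]],"yaw":[0,0,0,0,0],"gripper":[0,0,0,0,0]}'
python3 -m creep '{"translation":[[-10,38,0],[-20,70,0],[-25,100,0],[-32,130,0],[-40,160,0]],"yaw":[-0.1,-0.2,-0.3,-0.3,-0.3],"gripper":[0,0,0,0,0]}'
python3 - <<'E'
from h import *
c=snap('top'); P=pts(c); s=snap('scene'); S=pts(s)
def near(Q,x,y,r): return (np.hypot(Q[...,0]-x,Q[...,1]-y)<r)
for n,Q in(('top',P),('scene',S)):
    for lab,x,y,lo,hi in(('collar',.528,-.038,.148,.165),('lid',.528,-.038,.138,.165),('probe',.475,.34,.125,.142),('tinA',.552,-.107,.09,.12),('tinB',.505,.032,.08,.1)):
        q=Q[near(Q,x,y,.034)&(Q[...,2]>lo)&(Q[...,2]<hi)]
        if len(q)>5:
            e,r=cv2.minEnclosingCircle(q[:,:2].astype(np.float32)); print(n,lab,len(q),q.mean(0).round(4),np.round(e,4),round(2*r,3),'z99',np.percentile(q[:,2],90).round(4))
save(s,'placed')
E
```

```text
time_s: 7.0
ee_pos: [0.5278, -0.0376, 0.109]
eef_rot: [-3.128, -0.014, 1.888]
force: [0.3, -0.1, 0.1]
grip_width: 0.0791
time_s: 7.42
ee_pos: [0.5278, -0.0376, 0.11]
eef_rot: [-3.128, -0.014, 1.888]
force: [0.1, 0.6, -0.2]
grip_width: 0.0938
time_s: 7.83
ee_pos: [0.5278, -0.0376, 0.2422]
eef_rot: [-3.129, -0.014, 1.888]
force: [0.0, -0.4, -0.5]
grip_width: 0.0941
time_s: 8.25
ee_pos: [0.5176, 0.1238, 0.2454]
eef_rot: [-3.129, -0.014, 1.888]
force: [0.4, -0.5, -0.6]
grip_width: 0.0938
time_s: 8.67
ee_pos: [0.477, 0.2853, 0.2454]
eef_rot: [-3.129, -0.014, 1.587]
force: [0.1, -0.7, 0.3]
grip_width: 0.0938
top collar 141 [ 0.5302 -0.039   0.1523] [ 0.5302 -0.0382] 0.049 z99 0.1562
top lid 363 [ 0.5293 -0.0379  0.1474] [ 0.5291 -0.0384] 0.05 z99 0.1538
top tinA 458 [ 0.5516 -0.107   0.1039] [ 0.5518 -0.1074] 0.056 z99 0.1079
top tinB 383 [0.5049 0.0328 0.0918] [0.5046 0.0335] 0.053 z99 0.0955
scene collar 105 [ 0.5301 -0.0393  0.1514] [ 0.5297 -0.0407] 0.038 z99 0.1531
scene lid 346 [ 0.5341 -0.0341  0.146 ] [ 0.5325 -0.0383] 0.054 z99 0.1521
scene probe 317 [0.4794 0.3414 0.1333] [0.4764 0.3395] 0.037 z99 0.1362
scene tinA 449 [ 0.5571 -0.1024  0.1013] [ 0.5539 -0.1075] 0.063 z99 0.1048
scene tinB 419 [0.5096 0.0364 0.0898] [0.5051 0.0326] 0.058 z99 0.0929
```

View pics/placed.png

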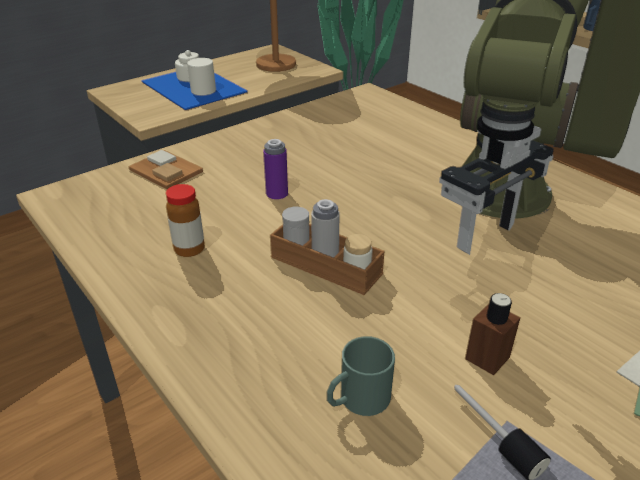

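The flask stands in the middle cell, collar at (324,207). Both cameras put the port near (0.529,-0.0385,0.153), so its height shows it seated on the pad. The small probe is undisturbed at (500,302), so I go to it next.

```bash

python3 -m creep '{"translation":[[-1,20,0],[-2,40,0],[-2,54,-20],[-2,54,-40],[-2,54,-65]],"yaw":[0,0,0,0,0],"gripper":[0,0,0,0,0]}'
python3 -m creep '{"translation":[[0,0,-20],[0,0,-35],[0,0,-48],[0,0,-56],[0,0,-56]],"yaw":[0,0,0,0,0],"gripper":[0,0,0,0,0]}'
```

```text
time_s: 9.18
ee_pos: [0.4745, 0.3414, 0.18]
eef_rot: [-3.13, -0.015, 1.592]
force: [0.6, 0.2, 0.5]
grip_width: 0.094
time_s: 9.6
ee_pos: [0.4742, 0.3406, 0.1224]
eef_rot: [-3.128, -0.013, 1.592]
force: [0.4, -0.0, -0.1]
grip_width: 0.0941
```

```bash

python3 -m creep '{"translation":[[0.5,-0.5,-4],[0.5,-0.5,-4],[0.5,-0.5,-4],[0.5,-0.5,-4],[0.5,-0.5,-4]],"yaw":[0,0,0,0,0],"gripper":[0,100,255,255,255]}' 20
python3 -m creep '{"translation":[[0,0,0],[0,0,0],[0,0,0],[0,0,0],[0,0,0]],"yaw":[0,0,0,0,0],"gripper":[255,255,255,255,255]}'
python3 -m creep '{"translation":[[0,0,0],[0,0,0],[0,0,0],[0,0,0],[0,0,0]],"yaw":[0,0,0,0,0],"gripper":[255,255,255,255,255]}'
```

```text
time_s: 10.02
ee_pos: [0.4749, 0.3402, 0.119]
eef_rot: [-3.129, -0.014, 1.592]
force: [-0.7, -0.5, -0.5]
grip_width: 0.0707
time_s: 10.43
ee_pos: [0.4749, 0.3402, 0.119]
eef_rot: [-3.129, -0.014, 1.592]
force: [-0.6, 0.2, 0.4]
grip_width: 0.0372
time_s: 10.85
ee_pos: [0.4749, 0.3402, 0.119]
eef_rot: [-3.129, -0.014, 1.592]
force: [0.2, -0.7, 0.4]
grip_width: 0.0336
```

```bash

python3 -m creep '{"translation":[[0,0,20],[0,0,40],[0,0,60],[0,0,80],[0,0,90]],"yaw":[0,0,0,0,0],"gripper":[255,255,255,255,255]}'
python3 -m creep '{"translation":[[0,0,20],[0,0,40],[0,0,60],[0,0,75],[0,0,85]],"yaw":[0,0,0,0,0],"gripper":[255,255,255,255,255]}'
python3 -m creep '{"translation":[[4,-25,0],[8,-50,0],[12,-75,0],[16,-100,0],[18,-125,0]],"yaw":[0,0,0,0,0],"gripper":[255,255,255,255,255]}'
python3 -m creep '{"translation":[[4,-25,0],[8,-50,0],[12,-75,0],[16,-100,0],[18,-125,0]],"yaw":[0,0,0,0,0],"gripper":[255,255,255,255,255]}'
python3 -m creep '{"translation":[[4,-25,0],[8,-50,0],[12,-75,0],[16,-100,0],[18,-125,0]],"yaw":[0,0,0,0,0],"gripper":[255,255,255,255,255]}'
python3 -m creep '{"translation":[[0,-3,0],[0,-3,0],[0,-3,0]],"yaw":[0,0,0],"gripper":[255,255,255]}'
python3 - <<'E'
from h import *
s=snap('scene'); cv2.imwrite('pics/pre.png',cv2.resize(s['pixels'][90:290,230:430],(600,600),interpolation=2)[:,:,::-1])
o=ctrl.get_obs(); p=o['ee_pos'];print(p)
S=pts(s); d=np.hypot(S[...,0]-p[0],S[...,1]-p[1])
for lo,hi in((.177,.2),(.2,.225),(.225,.25)):
    q=S[(d<.02)&(S[...,2]>lo)&(S[...,2]<hi)]; view=-s['t']@s['R']-p; w=view[:2]/np.hypot(*view[:2])
    print(lo,len(q),(np.median(q,0)[:2]-.004*w*.8).round(4) if len(q) else '')
E
```

```text
time_s: 11.27
ee_pos: [0.4753, 0.3405, 0.2113]
eef_rot: [-3.131, -0.015, 1.592]
force: [0.7, -0.0, -0.8]
grip_width: 0.0343
time_s: 11.68
ee_pos: [0.4755, 0.3406, 0.2976]
eef_rot: [-3.132, -0.016, 1.592]
force: [0.4, 0.0, -0.6]
grip_width: 0.0336
time_s: 12.1
ee_pos: [0.4935, 0.2144, 0.2967]
eef_rot: [-3.131, -0.015, 1.592]
force: [0.8, 0.0, 0.2]
grip_width: 0.0335
time_s: 12.52
ee_pos: [0.5115, 0.0881, 0.2959]
eef_rot: [-3.13, -0.015, 1.592]
force: [0.6, 0.4, -0.1]
grip_width: 0.0339
time_s: 12.93
ee_pos: [0.5295, -0.0382, 0.2951]
eef_rot: [-3.129, -0.015, 1.592]
force: [0.2, 0.3, -1.6]
grip_width: 0.0337
time_s: 13.18
ee_pos: [0.5294, -0.0408, 0.2946]
eef_rot: [-3.128, -0.016, 1.591]
force: [-0.7, 0.2, -0.2]
grip_width: 0.034
[ 0.52941697 -0.04035521  0.29482107]
0.177 22 [ 0.5297 -0.0426]
0.2 47 [ 0.5297 -0.042 ]
0.225 47 [ 0.5302 -0.0418]
```

View pics/pre.png

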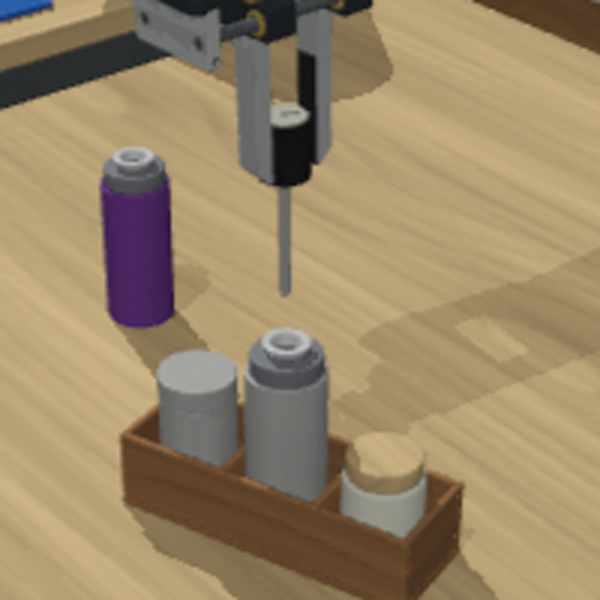

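The stem hangs straight above the port: tip at (285,295), mouth at (288,345) in the crop. In the scene camera the tip is about 2 mm off in y, so I shift +2 and descend.

```bash

python3 -m creep '{"translation":[[0,2,0],[0,2,-10],[0,2,-20],[0,2,-30],[0,2,-35]],"yaw":[0,0,0,0,0],"gripper":[255,255,255,255,255]}'
python3 -m creep '{"translation":[[0,0,-4],[0,0,-8],[0,0,-12],[0,0,-16],[0,0,-16]],"yaw":[0,0,0,0,0],"gripper":[255,255,255,255,255]}'
```

```text
time_s: 13.65
ee_pos: [0.5289, -0.038, 0.2576]
eef_rot: [-3.126, -0.016, 1.593]
force: [0.9, 0.6, -1.4]
grip_width: 0.0334
time_s: 14.07
ee_pos: [0.5287, -0.0381, 0.2409]
eef_rot: [-3.125, -0.016, 1.593]
force: [0.9, -0.4, -1.1]
grip_width: 0.0339
```

No contact force, and the tip is in the hole. I continue down.

```bash

python3 -m creep '{"translation":[[0,0,-6],[0,0,-12],[0,0,-18],[0,0,-24],[0,0,-30]],"yaw":[0,0,0,0,0],"gripper":[255,255,255,255,255]}'
python3 -m creep '{"translation":[[0,0,-6],[0,0,-12],[0,0,-18],[0,0,-23],[0,0,-26]],"yaw":[0,0,0,0,0],"gripper":[255,255,255,255,255]}'
```

```text
time_s: 14.48
ee_pos: [0.5287, -0.038, 0.2101]
eef_rot: [-3.125, -0.016, 1.593]
force: [0.7, 0.1, -0.5]
grip_width: 0.0338
time_s: 14.9
ee_pos: [0.5285, -0.038, 0.1833]
eef_rot: [-3.124, -0.016, 1.593]
force: [0.4, 0.2, -0.8]
grip_width: 0.0336
```

```bash

python3 -m creep '{"translation":[[0,0,-2],[0,0,-4],[0,0,-5],[0,0,-5]],"yaw":[0,0,0,0],"gripper":[255,255,255,255]}'
python3 -m creep '{"translation":[[0,0,-1],[0,0,-2],[0,0,-2]],"yaw":[0,0,0],"gripper":[255,255,255]}'
```

```text
time_s: 15.23
ee_pos: [0.5285, -0.038, 0.1783]
eef_rot: [-3.124, -0.016, 1.593]
force: [-0.2, -0.2, -0.4]
grip_width: 0.0335
time_s: 15.48
ee_pos: [0.5289, -0.0381, 0.1769]
eef_rot: [-3.126, -0.016, 1.593]
force: [-1.0, 0.6, 4.6]
grip_width: 0.0335
```

Contact at TCP z = 0.177, exactly the height expected for home. I release, rise, back away and look.

```bash

python3 -m creep '{"translation":[[0,0,0],[0,0,0],[0,0,0],[0,0,0],[0,0,0]],"yaw":[0,0,0,0,0],"gripper":[200,150,100,50,0]}'
python3 -m creep '{"translation":[[0,0,0],[0,0,0],[0,0,0],[0,0,0],[0,0,0]],"yaw":[0,0,0,0,0],"gripper":[0,0,0,0,0]}'
python3 -m creep '{"translation":[[0,0,20],[0,0,45],[0,0,75],[0,0,105],[0,0,120]],"yaw":[0,0,0,0,0],"gripper":[0,0,0,0,0]}'
python3 -m creep '{"translation":[[-20,35,0],[-20,70,0],[-30,100,0],[-40,130,0],[-40,160,0]],"yaw":[0,0,0,0,0],"gripper":[0,0,0,0,0]}'
python3 -m creep '{"translation":[[0,0,0],[0,0,0],[0,0,0],[0,0,0],[0,0,0]],"yaw":[0,0,0,0,0],"gripper":[0,0,0,0,0]}'
python3 - <<'E'
from h import *
s=snap('scene'); c=snap('top'); cv2.imwrite('pics/end.png',cv2.resize(s['pixels'][150:310,180:420],(780,520),interpolation=2)[:,:,::-1])
for n,k in(('top',c),('scene',s)):
    Q=pts(k)
    for lab,x,y,lo,hi in(('head',.529,-.038,.183,.21),('lid',.529,-.038,.138,.15),('tinA',.552,-.107,.09,.12),('tinB',.505,.032,.08,.1),('mug',.697,.269,.085,.11),('coffee',.7215,-.271,.135,.16)):
        q=Q[(np.hypot(Q[...,0]-x,Q[...,1]-y)<.04)&(Q[...,2]>lo)&(Q[...,2]<hi)]
        if len(q)>5: print(n,lab,len(q),q.mean(0).round(4),np.round(cv2.minEnclosingCircle(q[:,:2].astype(np.float32))[0],4))
E
```

```text
time_s: 15.9
ee_pos: [0.5288, -0.0381, 0.1769]
eef_rot: [-3.126, -0.016, 1.593]
force: [-0.4, 0.5, -0.1]
grip_width: 0.055
time_s: 16.32
ee_pos: [0.5289, -0.0381, 0.1769]
eef_rot: [-3.126, -0.016, 1.593]
force: [0.0, -1.4, 0.2]
grip_width: 0.0882
time_s: 16.73
ee_pos: [0.5293, -0.0381, 0.3006]
eef_rot: [-3.13, -0.015, 1.593]
force: [0.1, 0.8, 0.7]
grip_width: 0.0938
time_s: 17.15
ee_pos: [0.4881, 0.1233, 0.301]
eef_rot: [-3.13, -0.016, 1.593]
force: [1.5, -0.4, 0.1]
grip_width: 0.0942
time_s: 17.57
ee_pos: [0.4883, 0.1223, 0.301]
eef_rot: [-3.13, -0.015, 1.591]
force: [-0.5, 0.1, -0.2]
grip_width: 0.0938
top head 187 [ 0.5296 -0.0379  0.1938] [ 0.5296 -0.0379]
top lid 184 [ 0.5285 -0.0367  0.1447] [ 0.5291 -0.0384]
top tinA 456 [ 0.5516 -0.1071  0.104 ] [ 0.5518 -0.1076]
top tinB 381 [0.505  0.0327 0.092 ] [0.5048 0.0327]
top mug 162 [0.7058 0.2723 0.0943] [0.6969 0.2689]
top coffee 557 [ 0.7214 -0.2706  0.1444] [ 0.7219 -0.2716]
scene head 190 [ 0.5345 -0.0345  0.191 ] [ 0.53   -0.0363]
scene lid 220 [ 0.5376 -0.03    0.1435] [ 0.5321 -0.0377]
scene tinA 451 [ 0.5571 -0.1024  0.1012] [ 0.5539 -0.1086]
scene tinB 419 [0.5096 0.0363 0.0898] [0.5058 0.0332]
scene mug 551 [0.6987 0.269  0.0916] [0.697 0.269]
scene coffee 444 [ 0.7254 -0.2666  0.1431] [ 0.7223 -0.2721]
```

View pics/end.png

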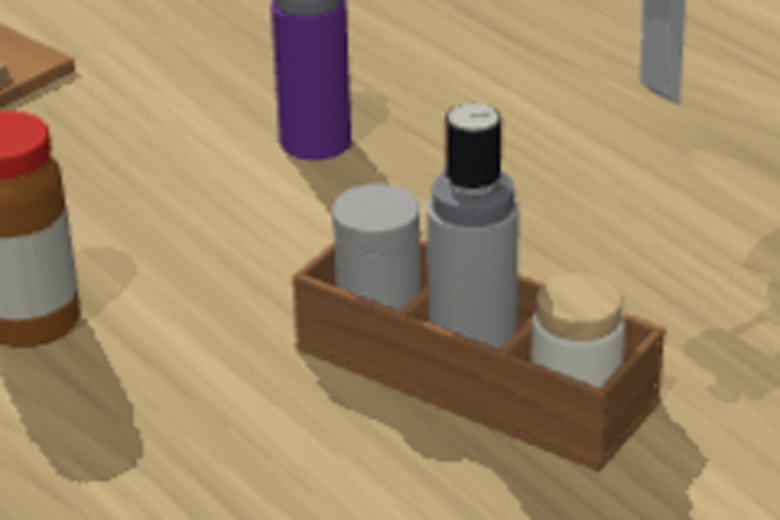

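The head sits upright on the collar at (473,150), and its top measures 0.194 m against 0.193 m expected, so it is home. The flask is in its cell, the tins, mug and jar have not moved, and the gripper is clear.

```bash
python3 -c "
from station import ctrl; print(ctrl.hand_in())"
```

```text
the job is handed in; nothing more can be done
None
```

The steel flask stands released on the cork pad in the caddy's middle cell. The small thermometer from the block sits fully home in its port. I handed the job in after about 18 s of robot time; the hand-in gives no verdict.

**Last checks:**
- **Head height:** the top of the head measured 0.194 m from the top camera, against 0.193 m expected. Contact came at the predicted gripper height.
- **Flask position:** its axis is within about 1–2 mm of the cell centre.
- **Other objects:** the tins and the coffee jar have not moved beyond measurement noise. The mug's two estimates from the top camera differ by 6–9 mm because its rim was only partly covered. In the scene camera its rim centre sits within 1 mm of the first estimate's mean, so I take it as unmoved.
- **Camera disagreement:** the scene camera read the probe head top at 0.191 m, about 3 mm lower. It reads tin tops 2–3 mm low as well, so I put this down to the camera.

The larger look-alike thermometer toppled onto the mat while I was carrying the flask. The robot was nowhere near it, and it stayed on the table.

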